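Retaining clip onto a tube rotor spindle

TASK

Take the open spring clip from its stand and push it sideways, mouth first, into the groove of the tube rotor's spindle until it snaps fully home, then let go of it. Feel your way: the spindle bearing is delicate, so never let the clip press on the rotor harder than 20 N, and leave the jar, the reagent bottle and the beaker where they stand.

Things in the scene. Friction and masses are not known exactly. Their poses are not given: they have to be found in the camera images.
- clip: Plain steel open spring clip, about 60 g. Origin: on its underside, where the spindle axis sits when home; x points out of the open mouth, z up. Cross bar x -17 to -8.4 mm, 30 mm wide, and two springy legs reaching to x = +20 mm are 5 mm thick (z 0 to 5). It lies level on the stand.
- clip_stem (a point): Middle of the clip's straight stem, its handle: 10 mm wide (y), 12 mm tall (z 0 to 12 of the clip), x -73 to -17 mm. This point is at x -50, y 0, z 6 mm of the clip, axes as the clip's.
- clip_mouth (a point): Middle of the clip's throat, at x 7.6, y 0, z 2.5 mm of the clip. Leg tips flare to a funnel 21 mm wide at x = +20 mm; the throat is 10.4 mm; behind it is a seat for a 16 mm shaft. Legs spring open 3 mm each to let the shaft pass: 4 to 10 N of push, most just before the throat passes; then they close behind it and the cross bar meets the shaft, a hard stop.
- stand: Grey plastic stand, fixed. Origin under its platform, on the bench. Base 120 x 70 x 8 mm (x -80 to 40). Platform 34 x 44 mm (x -19 to 15) and a ridge only 6 mm wide (x -75 to -17), both 42 mm high, carry the clip: mouth on the platform, stem along the ridge, which is narrower than the stem, so fingers can reach down either side. The clip's x is nearly the stand's x.
- drive: Grey housing of the bench tube rotor, 170 x 170 x 50 mm, fixed. Origin at the centre of its underside, on the bench, z up. Above it an aluminium rotor plate, 144 mm diameter, nominal top at z = 72 mm, with a ring of tube caps 8 mm above it, and in its middle a hub 52 mm in diameter whose flat top is the groove's floor.
- spindle (a point): On the vertical spindle axis at the groove floor's (hub top's) nominal height, 112 mm above the bench. Groove: 16 mm core, 7.5 mm high; above it a head 26 mm wide, 18 mm tall. Rotor, hub, groove and head are height-adjustable and stand up to 10 mm higher or lower than nominal, which this reading does not show: find the hub top by touch. Entry from any side; rigid under the forces here.
- jar: Clear jar with black lid, 64 mm diameter, 75 mm tall, loose bystander; origin under its base.
- reagent: Amber reagent bottle, 54 mm diameter, 110 mm tall, loose bystander; origin under its base.
- beaker: Clear open beaker, 64 mm diameter, 75 mm tall, loose bystander; origin under its base.
Things that resemble listed ones, but are neither listed nor needed, are in the scene too. What is shaped like the stand but pink is not meant.

How it is judged (in metres and radians):
On the way:
1. the clip is lifted clear of its stand and carried away from it (contact force between clip and stand below 0.01 N and distance of clip from where it was at the start of the episode above 0.06 m), for 0.1 s.
At the end, for the whole second after the job is handed in: The clip is released and at rest in the spindle's groove, snapped fully home: its seat centre within 2 mm of the spindle axis (seen from above), its underside 100 to 126 mm above the drive's base (within the groove wherever the rotor stands), lying level within 0.12 rad (horizontal distance between clip and spindle below 0.002 m and z of clip in the frame of drive between 0.1 and 0.126 m and angle between clip's own z axis and vertical below 0.12 rad and linear speed of clip below 0.01 m/s); the robot touches nothing.
It fails at once if the clip presses on the rotor or its drive with more than 20 N (contact force between clip and drive above 20 N).
It fails at once if the jar is shifted by more than 20 mm or tipped (distance of jar from where it was at the start of the episode above 0.02 m or angle between jar's own z axis and vertical above 0.3 rad).
It fails at once if the reagent is shifted by more than 20 mm or tipped (distance of reagent from where it was at the start of the episode above 0.02 m or angle between reagent's own z axis and vertical above 0.3 rad).
It fails at once if the beaker is shifted by more than 20 mm or tipped (distance of beaker from where it was at the start of the episode above 0.02 m or angle between beaker's own z axis and vertical above 0.3 rad).
It also fails if it takes over 48 s, if anything falls off the work surface, if the arm or the gripper's body presses on something with over 40 N, if the wrist force passes 120 N, or if a joint passes its speed limit or range.

ROBOT

A 7-joint arm with a two-finger parallel gripper is mounted at the origin on the work surface. World frame = base frame: x ahead of the robot, y to its left, z up, the work surface at z = 0. Lengths are in mm, angles in rad, forces in N, time in s.
With the tool pointing down it reaches from about 400 to 850 mm from the base axis. Payload 10.4 kg.
Tool frame: the origin (TCP) lies midway between the tips of the shut fingers; the grasp point (between the pads) lies 19 mm behind it; z points along the fingers, y is the direction in which the jaws open and shut (so a half turn about z gives the same grasp; the last joint's range is limited). The gripper opens to 85 mm and grips with 20 to 120 N. Pads are 22 mm wide; open, the fingers measure 114 mm over their backs; the gripper's body (76 mm by 85 mm) begins 54 mm behind the grasp point. The pads swing forward as they close: fully open they stand 13 mm farther back than shut.
Start: joints at [1.138, 0.332, -0.065, 1.46, 0.022, 1.35, -0.088], TCP at [249.039, -573.263, 231.338] pointing down, gripper open.
Joint ranges: [-2.6, 2.6], [-0.5, 2.12], [-1.47, 1.34], [0.16, 2.42], [-1.27, 4.41], [0.06, 2.06], [-2.6, 2.6]. Speed limits (rad/s): [2.22, 2.22, 2.79, 2.79, 3.14, 3.14, 3.14].

INTERFACE

Orientations are given as [roll, pitch, yaw] about the fixed x, y, z axes, in that order (R = Rz(yaw) Ry(pitch) Rx(roll)).
In Python, from workcell import ctrl, optics, workorder, search_frame, silhouettes gives the robot as it stands.
- The arm moves only by the tool carry_out, never from a script. Its argument "series" is text: rows parted by semicolons, each of 7 numbers parted by spaces: the shift along the tool's x, y, z in m, then the turn, a rotation vector about the tool's x, y, z in degrees, then the gripper command: -1 is fully open, 1 is shut, values between are in proportion. In form: tx ty tz ax ay az fingers; .... A call has 1 to 8 rows; each row is the pose to reach, as a shift and turn from the pose commanded when the call began, along the tool's axes at that moment; what a row does not reach only later rows make up. A row lasts 1/12 s, in which the tool goes at most 41.7 mm and 7.16 degrees, less where a joint would pass 70% of its speed; a pose out of reach is approached as far as the arm can. A call with a gripper value outside its range is refused whole. The fingers move at their own pace and stop on an object; "newtons" is the grip in N (left out, the last holds). Time passes only in rows, so rows that repeat a pose let the fingers close. It gives the time, the measured TCP pose, the force and the opening at its end, in the units of the state.
- ctrl.state(): the state, without advancing time (a new reading comes with each control period).
- optics.grab_frame(name): name is "scene" or "side" or "wrist"; returns the picture (384x512x3 uint8, red, green, blue); there is no depth.
- optics.camera_model(name): a dict with "K" (3x3 intrinsics, pixels), "k1" (the pictures are not rectified: a ray, as slopes to the right and down, at radius r is drawn at 1 + k1 r^2 times it, then the intrinsics apply), "R" (3x3) and "t" (3): a world point X has camera coordinates R X + t; the wrist camera has in their place "tool_from_camera" (4x4, takes a point from camera to tool coordinates, whose origin is the TCP and whose axes are the flange's). Camera axes: x right, y down, z forward; pixel columns grow to the right and rows downward; lengths in mm; the calibration is good to about 2 mm. A picture is of the moment at which its call begins: read the wrist's pose just before it. camera_model takes no time and is no camera call.
- workorder.close_job(): hands the job in, once; it reports no verdict.
Trained networks look in the newest picture that a camera, given by its name, has taken for a name from the list of things; names that differ only in an ending like _2 or _b are one class to them, and where a whole thing is asked for, a point or a joint stands for the part that bears it (a point fixed in the world has none). Each returns a list of dicts, best first, with "score" (0 to 1); they miss things now and then, are a little off and sometimes report something else, mostly with a low value. They report only what shows in the picture. A call takes as long as a camera call. They do not tell look-alikes from the thing itself.
- search_frame(camera, thing): "location" ([column, row] in pixels, amid what is visible of it).
- silhouettes(camera, thing): "mask" (384x512 bool, what is visible of it) and "location" ([column, row] in pixels, amid what is visible of it).
The state is a dict: "t": time; "qpos": joint angles; "joint_velocities": joint speeds; "joint_torque": joint torques, N m; "ee_pos": TCP position; "ee_rot": TCP orientation; "force": force on the tool from outside, world axes, zero at the start; "moment": the same for the moment, N m; "finger_gap": finger opening in mm.
Only numpy, scipy, OpenCV 4.12 (cv2) and the standard library are available. Lean on these libraries where they do the work, as an engineer would, in place of code of your own. Each camera call takes 0.05 s, during which the arm holds its last target.

## Working session

There is one attempt and no reset: what is moved stays moved. The work goes in short steps, Python scripts to look and compute and a tool call to move; the robot and the scene stay as the last step left them, time stands still between calls to the robot, and variables do not carry over. Pictures are saved under pics/ and viewed, and the job is handed in when it is done.

Besides the shell and the picture viewer there is one more tool, called in YAML: its name, and indented under it one key for each argument. carry_out: Moves the arm, as the interface text tells. Its arguments: {"type":"object","properties":{"series":{"type":"string"},"newtons":{"type":"number"}},"required":["series"]}

```bash
ls -la; mkdir -p pics; python3 - <<'E'
from workcell import ctrl, optics
import cv2,numpy as np
print(ctrl.state())
for n in ["scene","side","wrist"]:
    im=optics.grab_frame(n); cv2.imwrite(f"pics/{n}0.png",im[:,:,::-1]); np.save(f"pics/{n}0.npy",im)
    print(n,optics.camera_model(n))
E
```

```text
total 12
drwxr-xr-x  3 agent agent 4096 Dec  6 16:08 .
drwxr-xr-x 23 root  root  4096 Dec  6 16:08 ..
drwxr-xr-x  2 agent agent 4096 Dec  6 16:08 pics
{'t': 0.0, 'qpos': array([ 1.13840193,  0.33286349, -0.06468444,  1.46099662,  0.02160611,
        1.34989203, -0.08851786]), 'joint_velocities': array([-0.00114375,  0.00172544, -0.00051342,  0.00091698,  0.00054328,
        0.00121612,  0.00058867]), 'joint_torque': array([ 1.14929808e-03, -6.25461316e+01,  4.96314140e-02, -3.91601658e+01,
        1.61619106e-02,  1.00840861e-02, -4.08346381e-06]), 'ee_pos': array([ 248.83799365, -572.89442515,  230.49472516]), 'ee_rot': array([-3.14013103e+00,  8.10558367e-05,  4.09785380e-01]), 'force': array([-0.53398884,  0.15130553, -0.52382707]), 'moment': array([ 0.00894236, -0.00448101, -0.05508482]), 'finger_gap': 85.44054357900156}
scene {'K': array([[471.99020747,   0.        , 261.39579746],
       [  0.        , 471.99020747, 195.38410136],
       [  0.        ,   0.        ,   1.        ]]), 'k1': -0.03546475028354022, 'R': array([[ 0.40106839,  0.91604374, -0.00283204],
       [ 0.7512
[... 398 characters left out ...]
.36822349,  0.5609679 , -0.74143542],
       [ 0.43022549, -0.60414326, -0.67075849]]), 't': array([521.43451504, 315.23447936, 967.6256634 ])}
wrist {'K': array([[275.56264153,   0.        , 255.80137846],
       [  0.        , 275.56264153, 186.68888639],
       [  0.        ,   0.        ,   1.        ]]), 'k1': -0.04994728474659848, 'tool_from_camera': array([[-7.08088966e-05, -9.65820547e-01, -2.59211625e-01,
         6.59571697e+01],
       [ 9.99999965e-01, -2.81027010e-06, -2.62699165e-04,
        -3.57971618e-01],
       [ 2.52991797e-04, -2.59211635e-01,  9.65820514e-01,
        -1.42478654e+02],
       [ 0.00000000e+00,  0.00000000e+00,  0.00000000e+00,
         1.00000000e+00]])}
```

View pics/scene0.png

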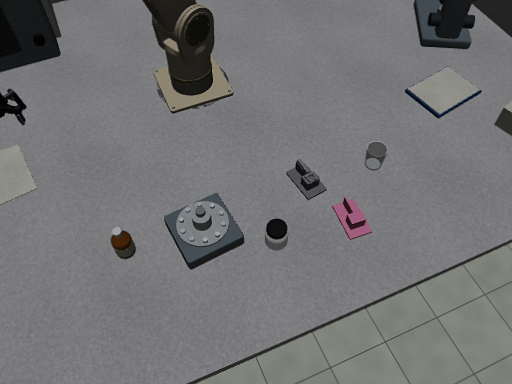

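View pics/side0.png

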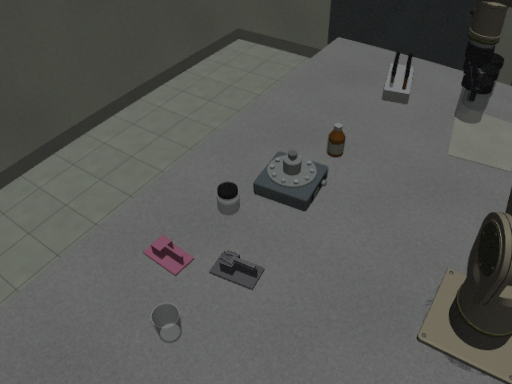

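View pics/wrist0.png

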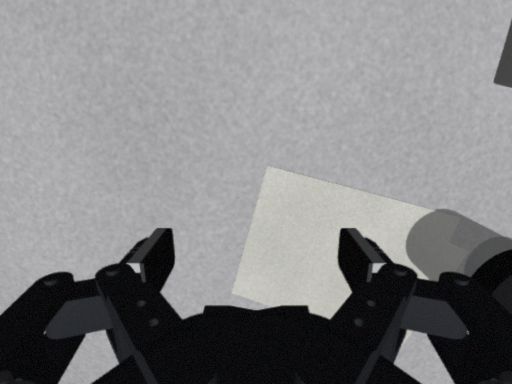

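Scene: the grey stand with the clip is at (306,180), with the pink look-alike at (352,218). The drive is at (203,228), the jar at (277,231), the reagent at (122,243) and the beaker at (375,154). Next I triangulate with the networks.

```bash
cat > h.py <<'E'
import numpy as np,cv2
from scipy.spatial.transform import Rotation as Ro
from workcell import ctrl, optics, workorder, search_frame, silhouettes
def cam(n,st=None):
    m=optics.camera_model(n); K=m['K'];k1=m['k1']
    if n=='wrist':
        T=np.eye(4);T[:3,:3]=Ro.from_euler('xyz',st['ee_rot']).as_matrix();T[:3,3]=st['ee_pos']
        W=np.linalg.inv(T@m['tool_from_camera']);return K,k1,W[:3,:3],W[:3,3]
    return K,k1,m['R'],m['t']
def proj(c,X):
    K,k1,R,t=c;P=np.atleast_2d(X)@R.T+t
    return cv2.projectPoints(P.reshape(-1,1,3),np.zeros(3),np.zeros(3),K,np.array([k1,0,0,0]))[0].reshape(-1,2)
def ray(c,p):
    K,k1,R,t=c
    u=cv2.undistortPoints(np.array(p,float).reshape(-1,1,2),K,np.array([k1,0,0,0])).reshape(-1,2)
    return -R.T@t,np.c_[u,np.ones(len(u))]@R
def atz(c,p,z):
    o,d=ray(c,p);return o+d*((z-o[2])/d[:,2])[:,None]
def tri(cs,ps):
    A=np.zeros((3,3));b=np.zeros(3)
    for c,p in zip(cs,ps):
        o,d=ray(c,p);d=d[0]/np.linalg.norm(d[0]);M=np.eye(3)-np.outer(d,d);A+=M;b+=M@o
    return np.linalg.solve(A,b)
E
python3 - <<'E'
from h import *
cs,cd=cam('scene'),cam('side')
for n in ['clip','clip_stem','clip_mouth','stand','drive','spindle','jar','reagent','beaker']:
    for c in ['scene','side']:
        print(n,c,[(np.round(r['location']),round(r['score'],2)) for r in search_frame(c,n)][:4])
a=cv2.imread('pics/scene0.png')[130:250,240:400];b=cv2.imread('pics/side0.png')[220:300,130:290]
cv2.imwrite('pics/crop_a.png',np.vstack([cv2.resize(a,None,fx=3.2,fy=3.2,interpolation=2),cv2.resize(b[:,:],None,fx=3.2,fy=3.2,interpolation=2)])[:600])
E
```

```text
clip scene [(array([305., 171.]), 0.63)]
clip side [(array([167., 320.]), 0.74), (array([242., 262.]), 0.68)]
clip_stem scene []
clip_stem side [(array([238., 262.]), 0.58)]
clip_mouth scene [(array([306., 170.]), 0.62), (array([203., 230.]), 0.57)]
clip_mouth side [(array([242., 262.]), 0.49)]
stand scene [(array([306., 182.]), 0.86), (array([352., 222.]), 0.77)]
stand side [(array([238., 275.]), 0.91), (array([166., 254.]), 0.58)]
drive scene [(array([205., 232.]), 0.71), (array([376., 152.]), 0.62)]
drive side [(array([296., 179.]), 0.56)]
spindle scene [(array([201., 229.]), 0.68)]
spindle side [(array([296., 182.]), 0.77)]
jar scene [(array([276., 230.]), 0.61)]
jar side []
reagent scene [(array([123., 241.]), 0.84), (array([201., 229.]), 0.49)]
reagent side [(array([168., 318.]), 0.68), (array([336., 142.]), 0.58)]
beaker scene []
beaker side [(array([168., 320.]), 0.59)]
```

View pics/crop_a.png

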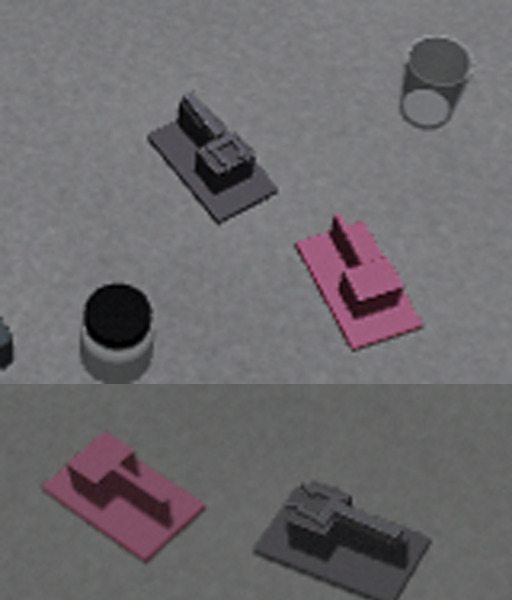

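```bash
python3 - <<'E'
from h import *
cs,cd=cam('scene'),cam('side')
f=lambda x,y:(240+x/3.2,130+y/3.2)
g=lambda x,y:(130+x/3.2,220+(y-384)/3.2)
print('base corners scene',atz(cs,[f(148,138),f(276,187),f(220,221)],8).round(0).tolist())
print('base corners side',atz(cd,[g(254,551),g(430,543)],8).round(0).tolist())
print('stem end',atz(cs,[f(188,95)],54).round(0), atz(cd,[g(405,530)],54).round(0))
print('plat ctr',atz(cs,[f(228,152)],47).round(0),atz(cd,[g(318,503)],47).round(0))
print('spindle',tri([cs,cd],[(201,209),(293,154)]).round(0))
print('jar',tri([cs,cd],[(277,225),(228,188)]).round(0))
print('reag',tri([cs,cd],[(122,243),(336,143)]).round(0))
print('beaker',atz(cs,[(374,163)],0).round(0),atz(cd,[(169,332)],0).round(0))
E
```

```text
base corners scene [[510.0, 133.0, 8.0], [611.0, 219.0, 8.0], [625.0, 153.0, 8.0]]
base corners side [[608.0, 219.0, 8.0], [500.0, 137.0, 8.0]]
stem end [[511. 173.  54.]] [[502. 167.  54.]]
plat ctr [[581. 180.  47.]] [[575. 178.  47.]]
spindle [ 605. -167.  125.]
jar [705.   8.  79.]
reag [ 570. -389.   42.]
beaker [[580. 407.   0.]] [[584. 398.   0.]]
```

Only two things could be taken for the stand: the grey one with the clip at scene (306,180) and the pink one, empty, at (352,218). I choose the grey. The crop shows the clip's mouth on its platform and the stem pointing towards the robot. Next I move above it.

```bash
cat >> h.py <<'E'
def rot(yaw): return Ro.from_euler('xyz',[np.pi,0,yaw])
def row(c,cy,g,gy):
    """shift (m, tool axes) and turn(deg) from commanded pose c,cy(yaw) to g,gy"""
    A=rot(cy); return np.round(np.r_[A.inv().apply(np.array(g)-c)/1000,np.degrees((A.inv()*rot(gy)).as_rotvec())],4).tolist()
def st():
    s=ctrl.state();print('t',round(s['t'],2),'pos',s['ee_pos'].round(2),'rot',s['ee_rot'].round(4),'F',s['force'].round(2),'M',s['moment'].round(3),'gap',round(s['finger_gap'],2));return s
E
python3 - <<'E'
from h import *
c=np.array([249.04,-573.26,231.34])
d=np.array([526,170,150])-c
print(row(c,.4098,c+d*.36,.4098),row(c,.4098,c+d,.17))
print(Ro.from_euler('xyz',ctrl.state()['ee_rot']).as_matrix().round(3))
E
```

```text
[0.1981, -0.2057, 0.0293, 0.0, 0.0, 0.0] [0.5502, -0.5714, 0.0813, -0.0, -0.0, 13.7395]
[[ 0.917  0.398  0.   ]
 [ 0.398 -0.917 -0.   ]
 [ 0.     0.    -1.   ]]
```

carry_out:
  series: "0.02 -0.0208 0 0 0 0 -1; 0.2 -0.208 0 0 0 0 -1; 0.2 -0.208 0 0 0 0 -1; 0.2 -0.208 0 0 0 0 -1; 0.2 -0.208 0 0 0 0 -1; 0.2 -0.208 0 0 0 0 -1; 0.2 -0.208 0 0 0 0 -1; 0.2 -0.208 0 0 0 0 -1"

```text
t: 1.72
ee_pos: [352.3, -296.9, 231.9]
ee_rot: [3.141, -0.001, 0.417]
force: [0.1, 1.0, 0.3]
finger_gap: 85.2
```

carry_out:
  series: "0.2 -0.208 0 0 0 0 -1; 0.2 -0.208 0 0 0 0 -1; 0.2 -0.208 0 0 0 0 -1; 0.2 -0.208 0 0 0 0 -1; 0.2 -0.208 0 0 0 0 -1; 0.2 -0.208 0 0 0 0 -1; 0.2 -0.208 0 0 0 0 -1; 0.2 -0.208 0 0 0 0 -1"

```text
t: 2.38
ee_pos: [451.9, -24.8, 232.0]
ee_rot: [-3.141, -0.003, 0.419]
force: [-0.5, 0.6, 0.1]
finger_gap: 85.0
```

carry_out:
  series: "0.15 -0.155 0.13 0 0 13.74 -1; 0.15 -0.155 0.13 0 0 13.74 -1; 0.15 -0.155 0.13 0 0 13.74 -1; 0.15 -0.155 0.13 0 0 13.74 -1; 0.15 -0.155 0.13 0 0 13.74 -1; 0.15 -0.155 0.13 0 0 13.74 -1; 0.15 -0.155 0.13 0 0 13.74 -1; 0.15 -0.155 0.13 0 0 13.74 -1"

```text
t: 3.05
ee_pos: [524.9, 173.6, 98.8]
ee_rot: [-3.139, 0.003, 0.175]
force: [-0.2, 0.2, -0.4]
finger_gap: 85.4
```

```bash
python3 - <<'E'
from h import *
s=st();im=optics.grab_frame('wrist');cv2.imwrite('pics/w1.png',im[:,:,::-1])
E
```

```text
t 3.05 pos [524.88 173.56  98.82] rot [-3.1389  0.0032  0.1751] F [-0.24  0.21 -0.45] M [-0.03   0.036  0.021] gap 85.39
```

View pics/w1.png

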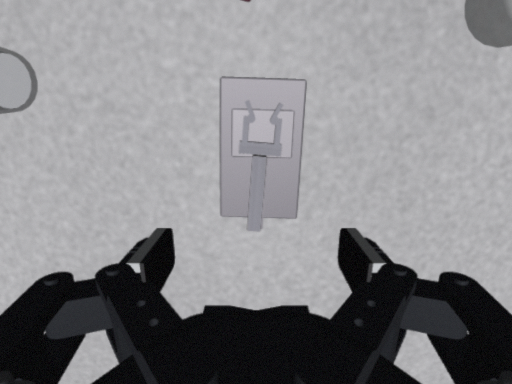

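The wrist picture shows the clip on the grey stand, with the stem from (254,230) to (260,155) and the mouth at (262,112). The fingers straddle it, and the beaker is far left. I enlarge it to measure.

```bash
python3 - <<'E'
import cv2,numpy as np
a=cv2.imread('pics/w1.png')[70:240,205:325]
a=cv2.normalize(a,None,0,255,cv2.NORM_MINMAX)
cv2.imwrite('pics/w1c.png',cv2.resize(a,None,fx=3.5,fy=3.5,interpolation=2))
E
```

```text
(no output)
```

View pics/w1c.png

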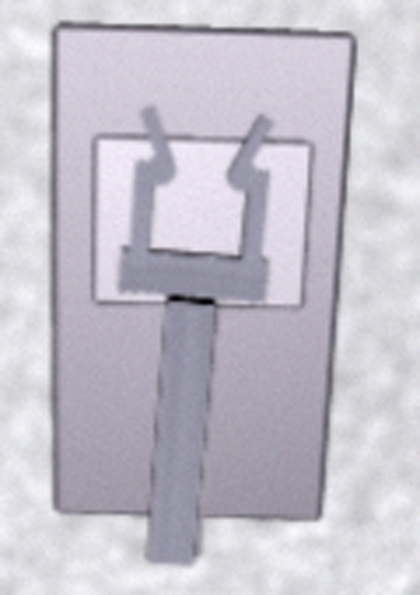

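```bash
cat > fit.py <<'E'
from h import *
from scipy.optimize import least_squares
s=st();c=cam('wrist',s)
f=lambda x,y:[205+x/3.5,70+y/3.5]
# clip y: left in image = world +y = clip +y
pts=[((-8.4,15,5),(123,247)),((-8.4,-15,5),(269,256)),((-17,15,5),(119,289)),((-17,-15,5),(268,299)),
((-73,5,12),(147,562)),((-73,-5,12),(197,562)),((-17,5,12),(168,299)),((-17,-5,12),(215,302)),((20,12.5,5),(150,106)),((20,-12.5,5),(266,116))]
M=np.array([p[0] for p in pts],float);P=np.array([f(*p[1]) for p in pts])
def W(v): 
    R=Ro.from_euler('z',v[2]);return R.apply(M)+[v[0],v[1],42]
r=least_squares(lambda v:(proj(c,W(v))-P).ravel(),[575,180,.17],loss='soft_l1')
print(r.x.round(3),'\n',r.fun.reshape(-1,2).round(1) if r.fun.size==20 else '')
print('stem',Ro.from_euler('z',r.x[2]).apply([-50,0,6])+[r.x[0],r.x[1],42])
E
python3 fit.py
```

```text
t 3.1 pos [525.25 171.39  99.94] rot [-3.1402e+00  2.5000e-03  1.7320e-01] F [ 0.08 -0.54  0.06] M [ 0.014 -0.002 -0.027] gap 85.43
[5.79155e+02 1.77084e+02 9.90000e-02] 
 [[-0.4  0.1]
 [ 0.3  0.7]
 [-0.   0.2]
 [-0.6  0.5]
 [ 0.5 -0.2]
 [-0.4  0.7]
 [-0.1 -0.1]
 [ 1.   0.1]
 [-1.9 -1.3]
 [ 1.6 -1.2]]
stem [529.39812143 172.15923967  48.        ]
```

```bash
cat > fit2.py <<'E'
from h import *
from scipy.optimize import least_squares
s=st();im=optics.grab_frame('wrist')[:,:,::-1].copy();cv2.imwrite('pics/w2.png',im);st()
c=cam('wrist',s)
exec(open('fit.py').read().split("def W")[0].split("\n",3)[3])
a=cv2.imread('pics/w1.png',0);b=cv2.cvtColor(im,cv2.COLOR_BGR2GRAY)
q,ok,_=cv2.calcOpticalFlowPyrLK(a,b,P.astype(np.float32).reshape(-1,1,2),None,winSize=(15,15))
q=q.reshape(-1,2);print((q-P).round(1).tolist())
d=np.median(q-P,axis=0)
def W(v): 
    R=Ro.from_euler('z',v[2]);return R.apply(M)+[v[0],v[1],42]
r=least_squares(lambda v:(proj(c,W(v))-P-d).ravel(),[575,180,.17],loss='soft_l1')
print(r.x.round(3))
print('stem',Ro.from_euler('z',r.x[2]).apply([-50,0,6])+[r.x[0],r.x[1],42])
E
python3 fit2.py
```

```text
t 3.1 pos [525.25 171.39  99.94] rot [-3.1402e+00  2.5000e-03  1.7320e-01] F [ 0.08 -0.54  0.06] M [ 0.014 -0.002 -0.027] gap 85.43
t 3.15 pos [525.8  169.84 100.85] rot [-3.1412e+00  1.2000e-03  1.7120e-01] F [-0.09 -0.02  0.73] M [-0.005 -0.015 -0.021] gap 85.4
[[-3.3, -0.2], [-3.7, -0.3], [-3.2, -0.2], [-3.5, -0.1], [-2.8, -0.5], [-3.0, -0.6], [-3.1, -0.2], [-3.5, -0.3], [-3.4, 0.0], [-3.6, 0.1]]
[5.78881e+02 1.79416e+02 9.70000e-02]
stem [529.11519491 174.58309457  48.        ]
```

```bash
python3 - <<'E'
from h import *
st();s=st()
A=rot(.4098)
c=np.array([249.04,-573.26,231.34])+A.apply([550,-571,130]);print(c)
print(row(c,.170,[529.1,174.6,70],.097),row(c,.170,[529.1,174.6,29],.097))
E
```

```text
t 3.15 pos [525.8  169.84 100.85] rot [-3.1412e+00  1.2000e-03  1.7120e-01] F [-0.09 -0.02  0.73] M [-0.005 -0.015 -0.021] gap 85.4
t 3.15 pos [525.8  169.84 100.85] rot [-3.1412e+00  1.2000e-03  1.7120e-01] F [-0.09 -0.02  0.73] M [-0.005 -0.015 -0.021] gap 85.4
[525.99910296 169.59574326 101.34      ]
[0.0039, -0.0044, 0.0313, 0.0, -0.0, 4.1826] [0.0039, -0.0044, 0.0723, 0.0, -0.0, 4.1826]
```

First I go to z 70 with the yaw aligned and check, then descend.

carry_out:
  series: "0.0039 -0.0044 0.02 0 0 4.2 -1; 0.0039 -0.0044 0.02 0 0 4.2 -1; 0.0039 -0.0044 0.02 0 0 4.2 -1; 0.0039 -0.0044 0.02 0 0 4.2 -1"

```text
t: 3.48
ee_pos: [529.5, 173.6, 82.4]
ee_rot: [3.141, -0.001, 0.097]
force: [-0.2, -0.0, 0.6]
finger_gap: 85.4
```

```bash
cat > look.py <<'E'
import sys
from h import *
n,out=sys.argv[1:3]
s=st();im=optics.grab_frame(n)[:,:,::-1].copy();np.save('pics/'+out+'.npy',np.r_[s['ee_pos'],s['ee_rot']])
cv2.imwrite('pics/'+out+'.png',im)
if len(sys.argv)>3:
    x0,y0,x1,y1,k=map(float,sys.argv[3:8]);a=im[int(y0):int(y1),int(x0):int(x1)]
    cv2.imwrite('pics/'+out+'c.png',cv2.resize(cv2.normalize(a,None,0,255,cv2.NORM_MINMAX),None,fx=k,fy=k,interpolation=2))
E
python3 look.py wrist w3 180 60 340 280 2.7; python3 - <<'E'
from h import *
v=np.load('pics/w3.npy');c=cam('wrist',dict(ee_pos=v[:3],ee_rot=v[3:]))
M=np.array([[-8.4,15,5],[-8.4,-15,5],[-73,5,12],[-73,-5,12],[-17,5,12],[-17,-5,12]])
print(((proj(c,Ro.from_euler('z',.097).apply(M)+[578.9,179.4,42])-[180,60])*2.7).round(0).tolist())
E
```

```text
t 3.48 pos [529.5  173.57  82.38] rot [ 3.141e+00 -1.000e-03  9.740e-02] F [-0.18 -0.02  0.65] M [ 0.05   0.013 -0.029] gap 85.37
[[140.0, 248.0], [265.0, 248.0], [183.0, 507.0], [222.0, 507.0], [181.0, 289.0], [224.0, 289.0]]
```

View pics/w3c.png

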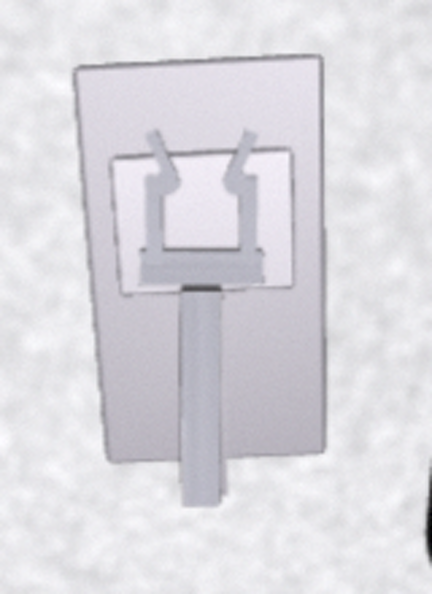

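The predictions match the picture to within 1–2 px. I descend to TCP z ≈ 29 and close.

carry_out:
  series: "0 0 0.026 0 0 0 -1; 0 0 0.04 0 0 0 -1; 0 0 0.0523 0 0 0 -1; 0 0 0.0523 0 0 0 -1; 0 0 0.0523 0 0 0 -1"

```text
t: 3.95
ee_pos: [528.8, 174.5, 28.8]
ee_rot: [3.142, 0.001, 0.097]
force: [0.0, 0.3, 0.6]
finger_gap: 85.2
```

carry_out:
  series: "0 0 0 0 0 0 0.4; 0 0 0 0 0 0 1; 0 0 0 0 0 0 1; 0 0 0 0 0 0 1; 0 0 0 0 0 0 1; 0 0 0 0 0 0 1; 0 0 0 0 0 0 1; 0 0 0 0 0 0 1"
  newtons: 60

```text
t: 4.62
ee_pos: [529.5, 173.3, 29.3]
ee_rot: [3.14, -0.0, 0.096]
force: [-1.3, -4.6, 4.4]
finger_gap: 9.0
```

```bash
python3 look.py wrist w4 180 60 340 280 2.7
```

```text
t 4.62 pos [529.47 173.27  29.26] rot [ 3.1398e+00 -1.0000e-04  9.5700e-02] F [-1.31 -4.58  4.45] M [-1.106  0.222  0.023] gap 9.01
```

View pics/w4.png

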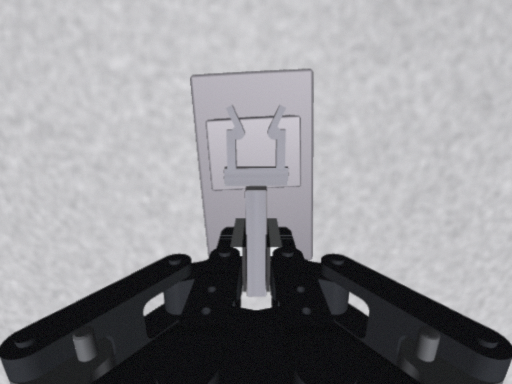

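The pads hold the stem at (256,240). Now I raise the grip force and lift slowly.

carry_out:
  series: "0 0 -0.002 0 0 0 1; 0 0 -0.006 0 0 0 1; 0 0 -0.02 0 0 0 1; 0 0 -0.05 0 0 0 1; 0 0 -0.09 0 0 0 1; 0 0 -0.12 0 0 0 1; 0 0 -0.13 0 0 0 1; 0 0 -0.13 0 0 0 1"
  newtons: 80

```text
t: 5.33
ee_pos: [530.6, 176.4, 163.3]
ee_rot: [-3.14, -0.006, 0.098]
force: [0.4, 0.3, 0.3]
finger_gap: 8.1
```

```bash
python3 look.py wrist w5 130 0 382 280 2.1;python3 - <<'E'
from h import *
st()
E
```

```text
t 5.33 pos [530.59 176.4  163.26] rot [-3.14   -0.0064  0.0977] F [0.39 0.26 0.29] M [-0.044 -0.021 -0.047] gap 8.09
t 5.38 pos [529.68 175.56 160.78] rot [-3.1409 -0.0033  0.0973] F [-0.37 -0.29 -0.82] M [-0.03   0.04  -0.027] gap 8.26
```

View pics/w5c.png

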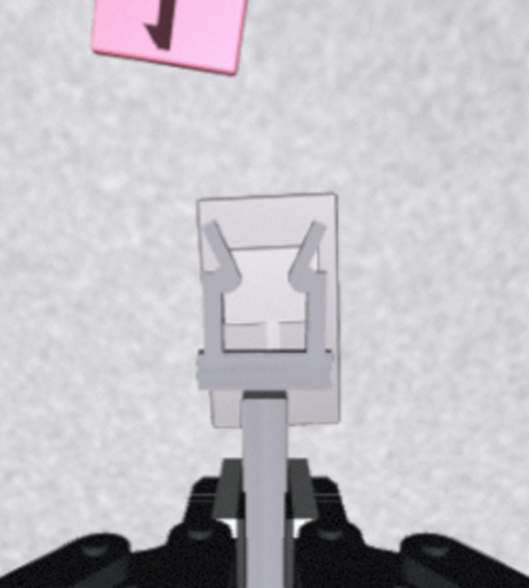

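```bash
python3 - <<'E'
from h import *
s=st()
print(row(np.array([529.1,174.6,159]),.0967,[495,-167,165],0))
E
```

```text
t 5.38 pos [529.68 175.56 160.78] rot [-3.1409 -0.0033  0.0973] F [-0.37 -0.29 -0.82] M [-0.03   0.04  -0.027] gap 8.26
[-0.0669, 0.3367, -0.006, 0.0, -0.0, 5.5405]
```

carry_out:
  series: "-0.003 0.015 -0.006 0 0 0 1; -0.01 0.05 -0.006 0 0 1 1; -0.018 0.09 -0.006 0 0 2 1; -0.026 0.13 -0.006 0 0 3 1; -0.034 0.17 -0.006 0 0 4 1; -0.042 0.21 -0.006 0 0 5.54 1; -0.05 0.25 -0.006 0 0 5.54 1; -0.058 0.29 -0.006 0 0 5.54 1"

```text
t: 6.05
ee_pos: [498.0, -121.1, 163.7]
ee_rot: [-3.141, 0.002, 0.0]
force: [1.3, -0.3, -0.6]
finger_gap: 8.5
```

carry_out:
  series: "-0.005 0.025 0 0 0 0 1; -0.009 0.04 0 0 0 0 1; -0.009 0.045 0 0 0 0 1; -0.009 0.045 0 0 0 0 1; -0.009 0.045 0 0 0 0 1; -0.009 0.045 0 0 0 0 1; -0.009 0.045 0 0 0 0 1; -0.009 0.045 0 0 0 0 1"

```text
t: 6.72
ee_pos: [490.7, -163.5, 165.0]
ee_rot: [-3.141, -0.0, 0.002]
force: [1.1, 0.1, -0.6]
finger_gap: 8.7
```

```bash
python3 look.py wrist w6;python3 - <<'E'
from h import *
st()
E
```

```text
t 6.72 pos [ 490.67 -163.47  164.99] rot [-3.1414e+00 -1.0000e-04  1.9000e-03] F [ 1.11  0.09 -0.55] M [-0.004 -0.066  0.015] gap 8.75
t 6.77 pos [ 490.62 -163.75  165.03] rot [-3.1416e+00 -1.0000e-04  1.5000e-03] F [ 0.21 -0.47 -0.74] M [-0.006  0.034 -0.03 ] gap 8.23
```

View pics/w6.png

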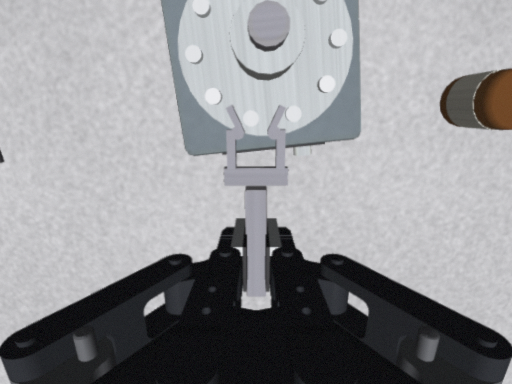

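```bash
python3 - <<'E'
from h import *
v=np.load('pics/w6.npy');c=cam('wrist',dict(ee_pos=v[:3],ee_rot=v[3:]))
im=cv2.imread('pics/w6.png');a=im[0:200,150:380]
cv2.imwrite('pics/w6c.png',cv2.resize(cv2.normalize(a,None,0,255,cv2.NORM_MINMAX),None,fx=3,fy=3,interpolation=2))
for z in (127.5,137.5,147.5): print(z,atz(c,[(268.5,23)],z).round(1))
cs,cd=cam('scene'),cam('side')
for cn,o,(x0,y0,x1,y1) in (('scene','s6',(160,180,250,275)),('side','d6',(245,140,335,215))):
    b=optics.grab_frame(cn)[:,:,::-1].copy();cv2.imwrite(f'pics/{o}.png',b)
    b=b[y0:y1,x0:x1];cv2.imwrite(f'pics/{o}c.png',cv2.resize(cv2.normalize(b,None,0,255,cv2.NORM_MINMAX),None,fx=6,fy=6,interpolation=2))
E
```

```text
127.5 [[ 608.6 -170.2  127.5]]
137.5 [[ 605.7 -169.8  137.5]]
147.5 [[ 602.8 -169.4  147.5]]
```

View pics/w6c.png

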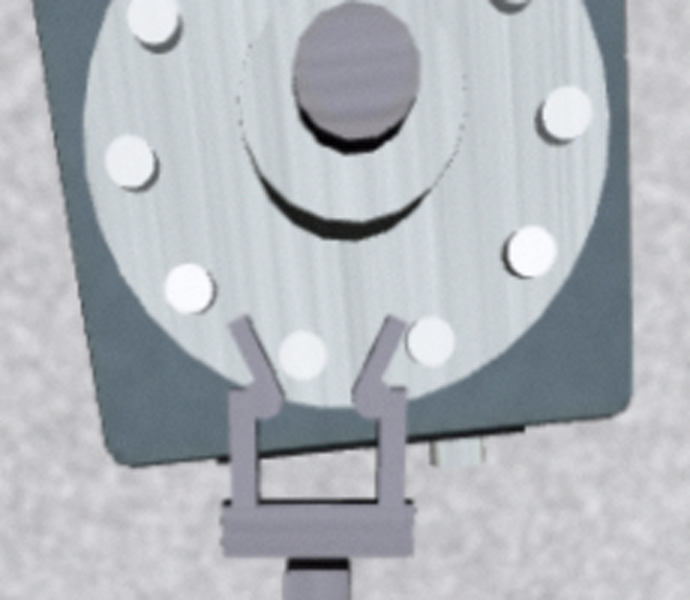

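View pics/s6c.png

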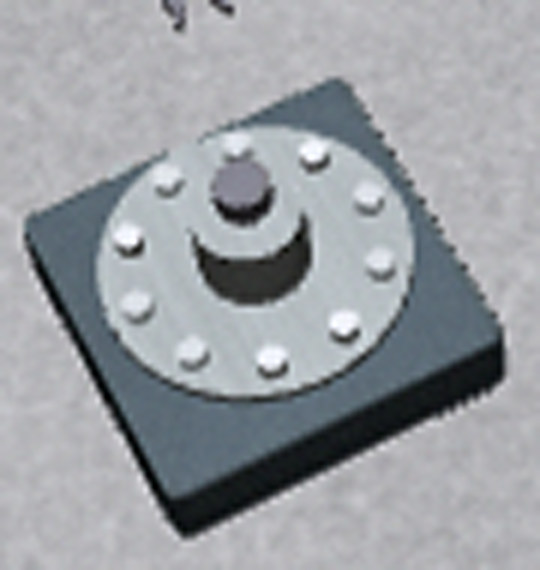

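View pics/d6c.png

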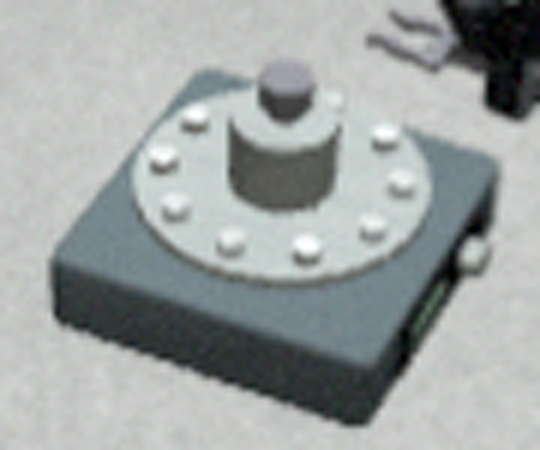

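```bash
python3 - <<'E'
from h import *
v=np.load('pics/w6.npy');c=cam('wrist',dict(ee_pos=v[:3],ee_rot=v[3:]))
cs,cd=cam('scene'),cam('side')
P=[(200.2,210.7),(292.8,152.8),(268.8,23.3)]
for n,k in (('all',[0,1,2]),('sc-wr',[0,2]),('sd-wr',[1,2]),('sc-sd',[0,1])):
    print(n,tri([[cs,cd,c][i] for i in k],[P[i] for i in k]).round(1))
# clip in tool frame
from scipy.optimize import least_squares
f=lambda x,y:(150+x/3,y/3)
pts=[((-8.4,15,5),(223,502)),((-8.4,-15,5),(411,502)),((-17,15,5),(221,555)),((-17,-15,5),(413,556)),((-17,5,12),(287,570)),((-17,-5,12),(350,570))]
M=np.array([p[0] for p in pts],float);Q=np.array([f(*p[1]) for p in pts])
r=least_squares(lambda w:(proj(c,Ro.from_euler('z',w[3]).apply(M)+w[:3])-Q).ravel(),[545,-165,178,0])
print('clip world',r.x.round(3),r.fun.round(1), 'rel tcp',(r.x[:3]-v[:3]).round(1))
r=least_squares(lambda w:(proj(c,Ro.from_euler('z',w[2]).apply(M)+[w[0],w[1],v[2]+13])-Q).ravel(),[545,-165,0])
print('clip world z fixed',r.x.round(3),r.fun.round(1), 'rel tcp',(r.x[:2]-v[:2]).round(1))
st()
E
```

```text
all [ 608.9 -170.7  125.2]
sc-wr [ 609.7 -169.9  123.4]
sd-wr [ 607.3 -170.7  127.6]
sc-sd [ 608.8 -170.9  125.1]
clip world [ 5.39959e+02 -1.62895e+02  1.75412e+02  1.00000e-03] [-0.5  0.3  0.8  0.4  0.7  0.4 -0.4  0.1 -0.9 -0.6  0.2 -0.6] rel tcp [49.3  0.6 10.4]
clip world z fixed [ 5.40587e+02 -1.62896e+02  1.00000e-03] [-1.1  0.1  1.5  0.1  0.1  0.5  0.3  0.2 -1.1 -0.4  0.5 -0.4] rel tcp [49.9  0.6]
t 6.87 pos [ 490.51 -164.2   165.07] rot [ 3.1415e+00 -2.0000e-04  7.0000e-04] F [-0.08  0.1  -0.47] M [-0.     0.003 -0.016] gap 8.54
```

Head top ≈ 125 mm, so the hub top should be near 100–103, which is the low end. Spindle ≈ (609,-170.5). Next I move so the leg tips stand above the front rim of the hub, still high.

carry_out:
  series: "0.01 0.004 0 0 0 0 1; 0.0325 0.007 0.01 0 0 0 1; 0.0325 0.007 0.03 0 0 0 1; 0.0325 0.007 0.045 0 0 0 1; 0.0325 0.007 0.045 0 0 0 1; 0.0325 0.007 0.045 0 0 0 1; 0.0325 0.007 0.045 0 0 0 1"

```text
t: 7.45
ee_pos: [523.3, -171.7, 121.0]
ee_rot: [3.141, -0.001, 0.0]
force: [-0.2, 0.2, -0.8]
finger_gap: 8.4
```

```bash
python3 look.py wrist w7 150 0 380 200 3;python3 - <<'E'
from h import *
st()
E
```

```text
t 7.45 pos [ 523.31 -171.69  121.05] rot [ 3.1411e+00 -1.1000e-03  1.0000e-04] F [-0.21  0.15 -0.78] M [-0.037 -0.008  0.044] gap 8.4
t 7.5 pos [ 523.47 -171.81  121.31] rot [ 3.1408e+00 -1.7000e-03 -0.0000e+00] F [-0.17 -0.62  0.22] M [-0.034  0.023  0.01 ] gap 8.22
```

View pics/w7c.png

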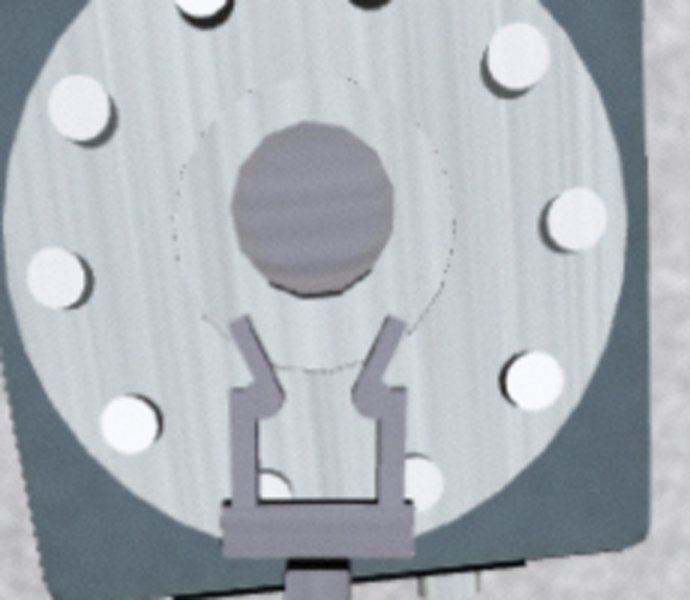

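```bash
python3 - <<'E'
from h import *
v=np.load('pics/w7.npy');c=cam('wrist',dict(ee_pos=v[:3],ee_rot=v[3:]))
f=lambda x,y:(150+x/3,y/3)
for z in (122,125,128,132):
    print('head',z,atz(c,[f(313,122),f(313,287),f(233,205),f(393,205)],z).round(1).tolist())
for z in (98,102,106):
    print('hub',z,atz(c,[f(318,372),f(176,225),f(455,225),f(300,74)],z).round(1).tolist())
for z in (132,134): print('tips',z,atz(c,[f(240,316),f(397,318)],z+5).round(1).tolist())
E
```

```text
head 122 [[622.4, -170.5, 122.0], [597.4, -170.4, 122.0], [610.1, -157.6, 122.0], [610.1, -183.3, 122.0]]
head 125 [[621.7, -170.5, 125.0], [597.2, -170.5, 125.0], [609.6, -157.9, 125.0], [609.6, -183.0, 125.0]]
head 128 [[621.0, -170.5, 128.0], [597.0, -170.5, 128.0], [609.2, -158.2, 128.0], [609.2, -182.8, 128.0]]
head 132 [[620.0, -170.5, 132.0], [596.8, -170.5, 132.0], [608.6, -158.6, 132.0], [608.6, -182.4, 132.0]]
hub 98 [[582.8, -171.3, 98.0], [610.1, -144.5, 98.0], [610.1, -197.1, 98.0], [636.2, -168.0, 98.0]]
hub 102 [[583.0, -171.3, 102.0], [609.6, -145.1, 102.0], [609.6, -196.5, 102.0], [635.1, -168.1, 102.0]]
hub 106 [[583.1, -171.3, 106.0], [609.1, -145.8, 106.0], [609.1, -195.9, 106.0], [634.0, -168.2, 106.0]]
tips 132 [[592.4, -159.7, 137.0], [592.1, -182.9, 137.0]]
tips 134 [[592.3, -159.9, 139.0], [592.0, -182.7, 139.0]]
```

The clip's centre plane is about 0.6 mm to the −y side of the spindle; I correct that while descending to just above the expected touch.

carry_out:
  series: "0 -0.0006 0.01 0 0 0 1; 0 -0.0006 0.02 0 0 0 1; 0 -0.0006 0.024 0 0 0 1; 0 -0.0006 0.024 0 0 0 1; 0 -0.0006 0.024 0 0 0 1; 0 -0.0006 0.024 0 0 0 1"

```text
t: 8.0
ee_pos: [523.0, -171.1, 96.2]
ee_rot: [3.142, -0.0, 0.0]
force: [-0.3, 0.1, 0.6]
finger_gap: 8.6
```

carry_out:
  series: "0 0 0.001 0 0 0 1; 0 0 0.001 0 0 0 1; 0 0 0.001 0 0 0 1"

```text
t: 8.25
ee_pos: [523.0, -171.1, 95.2]
ee_rot: [3.141, -0.0, -0.0]
force: [0.5, -0.6, -1.5]
finger_gap: 8.3
```

carry_out:
  series: "0 0 0.001 0 0 0 1; 0 0 0.001 0 0 0 1; 0 0 0.001 0 0 0 1"

```text
t: 8.5
ee_pos: [522.8, -171.1, 94.0]
ee_rot: [3.142, 0.0, -0.0]
force: [-0.3, 0.9, 0.2]
finger_gap: 8.6
```

carry_out:
  series: "0 0 0.001 0 0 0 1; 0 0 0.001 0 0 0 1; 0 0 0.001 0 0 0 1"

```text
t: 8.75
ee_pos: [522.8, -171.1, 93.0]
ee_rot: [3.142, 0.0, 0.0]
force: [0.1, -0.2, -0.0]
finger_gap: 8.5
```

```bash
python3 - <<'E'
from h import *
st()
E
```

```text
t 8.75 pos [ 522.82 -171.06   92.96] rot [3.1415e+00 1.0000e-04 0.0000e+00] F [ 0.09 -0.17 -0.04] M [ 0.024  0.009 -0.023] gap 8.54
```

carry_out:
  series: "0 0 0.001 0 0 0 1; 0 0 0.001 0 0 0 1; 0 0 0.001 0 0 0 1"

```text
t: 9.0
ee_pos: [522.8, -171.1, 91.9]
ee_rot: [-3.142, 0.0, -0.0]
force: [0.4, -0.1, -1.9]
finger_gap: 8.5
```

```bash
python3 - <<'E'
from h import *
st()
E
```

```text
t 9.0 pos [ 522.8  -171.08   91.94] rot [-3.1416e+00  1.0000e-04 -1.0000e-04] F [ 0.41 -0.12 -1.9 ] M [ 0.021 -0.05  -0.005] gap 8.53
```

carry_out:
  series: "0 0 0.0008 0 0 0 1; 0 0 0.0008 0 0 0 1; 0 0 0.0008 0 0 0 1"

```text
t: 9.25
ee_pos: [522.9, -171.0, 91.2]
ee_rot: [3.142, 0.0, 0.0]
force: [-0.1, -0.4, -1.2]
finger_gap: 8.8
```

```bash
python3 - <<'E'
from h import *
st()
E
```

```text
t 9.25 pos [ 522.85 -171.04   91.19] rot [3.1415 0.     0.    ] F [-0.08 -0.43 -1.24] M [ 0.01  -0.013  0.044] gap 8.82
```

carry_out:
  series: "0 0 0.0008 0 0 0 1; 0 0 0.0008 0 0 0 1; 0 0 0.0008 0 0 0 1"

```text
t: 9.5
ee_pos: [523.0, -171.1, 90.5]
ee_rot: [3.141, -0.0, 0.0]
force: [-0.5, 0.3, -0.6]
finger_gap: 8.6
```

```bash
python3 - <<'E'
from h import *
st()
E
```

```text
t 9.5 pos [ 522.95 -171.06   90.46] rot [ 3.1415e+00 -2.0000e-04  0.0000e+00] F [-0.46  0.26 -0.57] M [ 0.018 -0.061 -0.026] gap 8.64
```

carry_out:
  series: "0 0 0.0007 0 0 0 1; 0 0 0.0007 0 0 0 1; 0 0 0.0007 0 0 0 1"

```text
t: 9.75
ee_pos: [523.0, -171.1, 89.9]
ee_rot: [3.141, -0.0, -0.0]
force: [-0.6, 0.3, 2.6]
finger_gap: 8.7
```

```bash
python3 - <<'E'
from h import *
st()
E
```

```text
t 9.75 pos [ 522.96 -171.11   89.9 ] rot [ 3.1414e+00 -3.0000e-04 -1.0000e-04] F [-0.6   0.34  2.6 ] M [-0.012  0.087  0.016] gap 8.67
```

carry_out:
  series: "0 0 0.0004 0 0 0 1; 0 0 0.0004 0 0 0 1; 0 0 0.0004 0 0 0 1"

```text
t: 10.0
ee_pos: [522.9, -171.1, 89.5]
ee_rot: [3.141, -0.0, -0.0]
force: [-1.9, 0.9, 4.1]
finger_gap: 8.7
```

```bash
python3 - <<'E'
from h import *
st()
optics.grab_frame('wrist');st()
E
```

```text
t 10.0 pos [ 522.94 -171.13   89.51] rot [ 3.1414e+00 -2.0000e-04 -0.0000e+00] F [-1.92  0.87  4.07] M [0.014 0.126 0.041] gap 8.68
t 10.05 pos [ 522.96 -171.12   89.49] rot [ 3.1414e+00 -3.0000e-04 -0.0000e+00] F [-2.08  0.32  4.58] M [0.022 0.127 0.024] gap 8.57
```

Contact at TCP z ≈ 90.4: 2.6 N at 89.9 and 4.3 N at 89.5. I back up about 1.2 mm above touch so the clip sits mid-groove, then check.

carry_out:
  series: "0 0 -0.002 0 0 0 1; 0 0 -0.0021 0 0 0 1; 0 0 -0.0021 0 0 0 1"

```text
t: 10.3
ee_pos: [522.7, -171.0, 91.2]
ee_rot: [-3.141, 0.0, 0.0]
force: [0.8, -0.1, 0.8]
finger_gap: 8.4
```

```bash
python3 look.py wrist w8 150 0 380 200 3
```

```text
t 10.3 pos [ 522.73 -170.99   91.23] rot [-3.1415e+00  3.0000e-04  1.0000e-04] F [ 0.84 -0.12  0.8 ] M [-0.009  0.024 -0.014] gap 8.35
```

View pics/w8c.png

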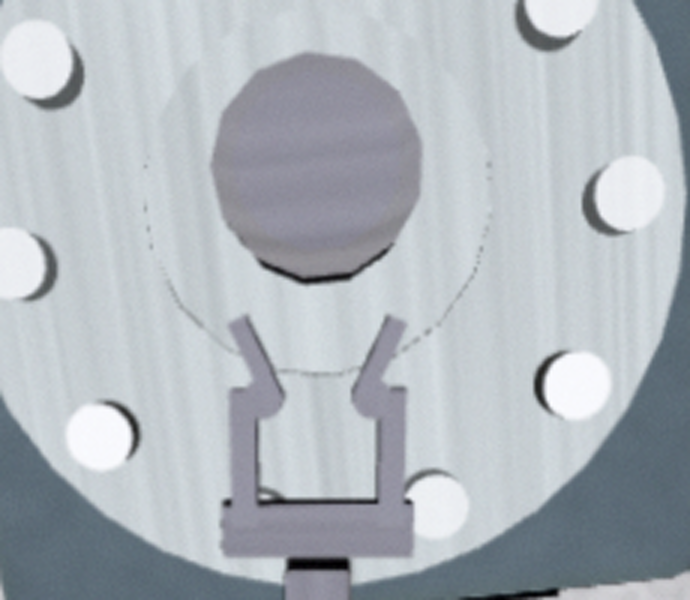

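Hub centre column 317.5 equals the clip's 317.5, so it is centred. I advance to under the head in small steps.

carry_out:
  series: "0.003 0 -0.0003 0 0 0 1; 0.006 0 -0.0003 0 0 0 1; 0.008 0 -0.0003 0 0 0 1; 0.01 0 -0.0003 0 0 0 1; 0.012 0 -0.0003 0 0 0 1; 0.012 0 -0.0003 0 0 0 1; 0.012 0 -0.0003 0 0 0 1"

```text
t: 10.93
ee_pos: [534.9, -171.0, 91.6]
ee_rot: [-3.142, 0.0, 0.0]
force: [-0.1, 0.5, 0.0]
finger_gap: 8.5
```

carry_out:
  series: "0.001 0 0 0 0 0 1; 0.002 0 0 0 0 0 1; 0.003 0 0 0 0 0 1; 0.003 0 0 0 0 0 1; 0.003 0 0 0 0 0 1"

```text
t: 11.35
ee_pos: [537.9, -171.1, 91.7]
ee_rot: [3.142, -0.0, -0.0]
force: [-0.2, 0.6, -0.6]
finger_gap: 8.1
```

```bash
python3 look.py wrist w9 150 0 380 200 3
```

```text
t 11.35 pos [ 537.93 -171.07   91.74] rot [ 3.1415e+00 -1.0000e-04 -0.0000e+00] F [-0.24  0.58 -0.59] M [ 0.012  0.073 -0.049] gap 8.12
```

View pics/w9c.png

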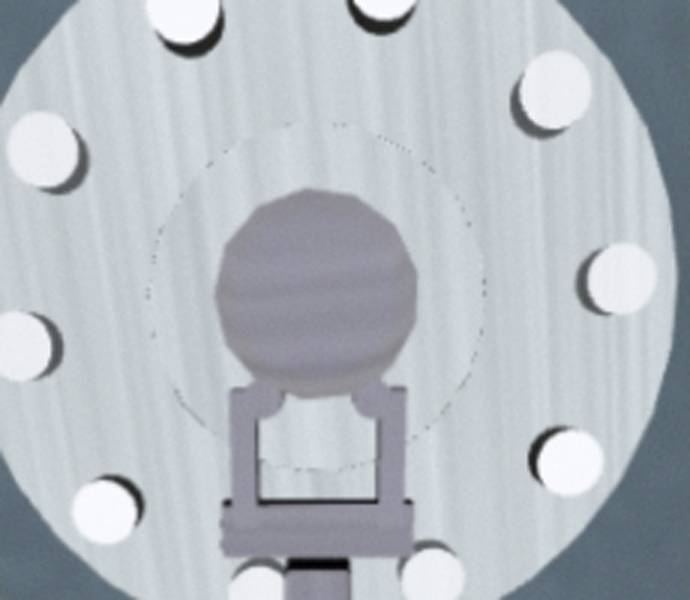

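The leg tips are under the head with no contact force, and about 21 mm remains. I continue in guarded steps.

carry_out:
  series: "0.001 0 0 0 0 0 1; 0.002 0 0 0 0 0 1; 0.003 0 0 0 0 0 1; 0.003 0 0 0 0 0 1"

```text
t: 11.73
ee_pos: [541.1, -171.1, 91.7]
ee_rot: [3.142, -0.0, -0.0]
force: [0.5, 0.1, -0.6]
finger_gap: 8.4
```

carry_out:
  series: "0.001 0 0 0 0 0 1; 0.002 0 0 0 0 0 1; 0.002 0 0 0 0 0 1"

```text
t: 11.98
ee_pos: [543.1, -171.0, 91.8]
ee_rot: [3.142, -0.0, 0.0]
force: [0.0, 0.4, -0.9]
finger_gap: 8.3
```

carry_out:
  series: "0.001 0 0 0 0 0 1; 0.0015 0 0 0 0 0 1; 0.0015 0 0 0 0 0 1"

```text
t: 12.23
ee_pos: [544.2, -171.1, 91.6]
ee_rot: [3.142, 0.0, -0.0]
force: [-0.5, 0.0, -0.6]
finger_gap: 8.8
```

carry_out:
  series: "0.001 0 0 0 0 0 1; 0.0015 0 0 0 0 0 1; 0.0015 0 0 0 0 0 1"

```text
t: 12.48
ee_pos: [545.5, -171.1, 91.5]
ee_rot: [-3.142, 0.001, -0.0]
force: [-4.1, -0.1, -0.9]
finger_gap: 8.4
```

carry_out:
  series: "0.0005 0 0 0 0 0 1; 0.001 0 0 0 0 0 1; 0.001 0 0 0 0 0 1"

```text
t: 12.73
ee_pos: [546.4, -171.1, 91.4]
ee_rot: [-3.142, 0.001, -0.0]
force: [-5.4, -0.4, -0.6]
finger_gap: 8.5
```

carry_out:
  series: "0.0005 0 0 0 0 0 1; 0.001 0 0 0 0 0 1; 0.001 0 0 0 0 0 1"

```text
t: 12.98
ee_pos: [547.6, -171.1, 91.5]
ee_rot: [-3.142, 0.001, -0.0]
force: [-3.6, 0.3, -1.0]
finger_gap: 8.6
```

Even funnel contact at about 4–5 N with no side force. I continue.

carry_out:
  series: "0.0005 0 0 0 0 0 1; 0.001 0 0 0 0 0 1; 0.001 0 0 0 0 0 1"

```text
t: 13.23
ee_pos: [549.1, -171.1, 91.7]
ee_rot: [3.142, -0.0, -0.0]
force: [-3.3, 0.0, -1.0]
finger_gap: 8.7
```

carry_out:
  series: "0.0005 0 0 0 0 0 1; 0.001 0 0 0 0 0 1; 0.001 0 0 0 0 0 1"

```text
t: 13.48
ee_pos: [550.2, -171.0, 91.9]
ee_rot: [3.141, -0.001, 0.0]
force: [-2.8, 0.7, -1.1]
finger_gap: 8.4
```

carry_out:
  series: "0.0005 0 0 0 0 0 1; 0.001 0 0 0 0 0 1; 0.001 0 0 0 0 0 1"

```text
t: 13.73
ee_pos: [551.2, -171.1, 91.9]
ee_rot: [3.141, -0.001, 0.0]
force: [-2.6, -0.2, -1.8]
finger_gap: 8.3
```

carry_out:
  series: "0.0005 0 0 0 0 0 1; 0.001 0 0 0 0 0 1; 0.001 0 0 0 0 0 1"

```text
t: 13.98
ee_pos: [552.2, -171.1, 91.8]
ee_rot: [3.141, -0.001, 0.0]
force: [-2.0, 0.1, -0.3]
finger_gap: 8.1
```

```bash
python3 look.py wrist w10 150 0 380 300 2
```

```text
t 13.98 pos [ 552.18 -171.08   91.84] rot [ 3.1415e+00 -6.0000e-04  1.0000e-04] F [-1.96  0.12 -0.29] M [ 0.007  0.298 -0.004] gap 8.1
```

View pics/w10c.png

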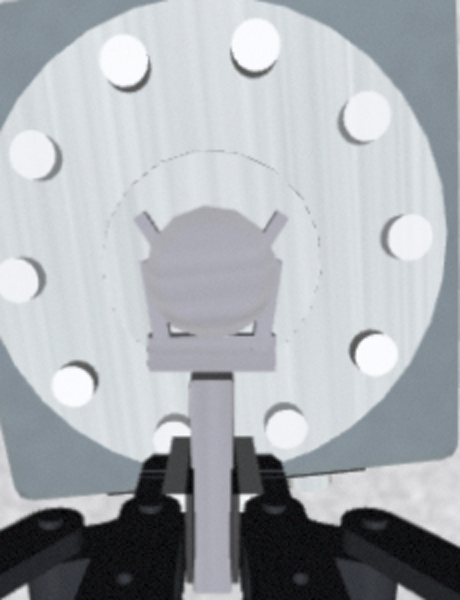

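The legs are spread around the core and the bar is at unchanged rows (167–185), so there is no slip in the grip. I continue.

carry_out:
  series: "0.0005 0 0 0 0 0 1; 0.001 0 0 0 0 0 1; 0.001 0 0 0 0 0 1"

```text
t: 14.28
ee_pos: [553.1, -171.1, 91.8]
ee_rot: [3.142, -0.0, 0.0]
force: [-0.8, 0.2, -0.3]
finger_gap: 8.7
```

carry_out:
  series: "0.0005 0 0 0 0 0 1; 0.001 0 0 0 0 0 1; 0.001 0 0 0 0 0 1"

```text
t: 14.53
ee_pos: [554.1, -171.1, 91.8]
ee_rot: [3.141, -0.0, 0.0]
force: [-1.2, -1.1, -0.1]
finger_gap: 7.8
```

carry_out:
  series: "0.0005 0 0 0 0 0 1; 0.001 0 0 0 0 0 1; 0.001 0 0 0 0 0 1"

```text
t: 14.78
ee_pos: [555.2, -171.0, 91.8]
ee_rot: [3.142, -0.001, 0.0]
force: [-0.4, -0.1, -0.1]
finger_gap: 8.5
```

carry_out:
  series: "0.0005 0 0 0 0 0 1; 0.001 0 0 0 0 0 1; 0.001 0 0 0 0 0 1"

```text
t: 15.03
ee_pos: [556.1, -171.1, 91.8]
ee_rot: [3.141, -0.0, 0.0]
force: [0.8, 0.3, -0.4]
finger_gap: 8.9
```

carry_out:
  series: "0.0005 0 0 0 0 0 1; 0.001 0 0 0 0 0 1; 0.001 0 0 0 0 0 1"

```text
t: 15.28
ee_pos: [557.1, -171.0, 91.8]
ee_rot: [3.142, -0.0, 0.0]
force: [0.7, -0.1, -0.8]
finger_gap: 8.6
```

carry_out:
  series: "0.0005 0 0 0 0 0 1; 0.0008 0 0 0 0 0 1; 0.0008 0 0 0 0 0 1"

```text
t: 15.53
ee_pos: [557.8, -171.0, 91.7]
ee_rot: [3.142, -0.0, 0.0]
force: [0.7, 0.1, -0.2]
finger_gap: 8.7
```

carry_out:
  series: "0.0005 0 0 0 0 0 1; 0.0006 0 0 0 0 0 1; 0.0006 0 0 0 0 0 1"

```text
t: 15.78
ee_pos: [558.3, -171.1, 91.7]
ee_rot: [3.141, -0.0, -0.0]
force: [0.1, 0.5, -1.3]
finger_gap: 8.5
```

carry_out:
  series: "0.0003 0 0 0 0 0 1; 0.0006 0 0 0 0 0 1; 0.0006 0 0 0 0 0 1"

```text
t: 16.03
ee_pos: [558.9, -171.0, 91.7]
ee_rot: [-3.142, 0.0, 0.0]
force: [-0.1, 0.4, -0.6]
finger_gap: 8.3
```

carry_out:
  series: "0.0003 0 0 0 0 0 1; 0.0006 0 0 0 0 0 1; 0.0006 0 0 0 0 0 1"

```text
t: 16.28
ee_pos: [559.5, -171.1, 91.7]
ee_rot: [3.141, -0.0, -0.0]
force: [0.1, 0.2, -0.4]
finger_gap: 8.6
```

carry_out:
  series: "0.0003 0 0 0 0 0 1; 0.0006 0 0 0 0 0 1; 0.0006 0 0 0 0 0 1"

```text
t: 16.53
ee_pos: [559.8, -171.1, 91.6]
ee_rot: [3.141, 0.001, -0.0]
force: [-2.1, -0.1, -0.4]
finger_gap: 8.4
```

carry_out:
  series: "0.0003 0 0 0 0 0 1; 0.0006 0 0 0 0 0 1; 0.0006 0 0 0 0 0 1"

```text
t: 16.78
ee_pos: [560.0, -171.1, 91.5]
ee_rot: [3.142, 0.002, -0.0]
force: [-5.2, 0.6, 2.0]
finger_gap: 8.5
```

```bash
python3 look.py wrist w11 150 0 380 300 2;python3 - <<'E'
from h import *
st()
E
```

```text
t 16.78 pos [ 559.97 -171.12   91.52] rot [ 3.1415e+00  1.6000e-03 -1.0000e-04] F [-5.23  0.56  1.98] M [0.08  1.071 0.015] gap 8.52
t 16.83 pos [ 559.95 -171.13   91.51] rot [ 3.1416e+00  1.6000e-03 -1.0000e-04] F [-5.32  0.13  1.58] M [ 0.033  0.964 -0.03 ] gap 8.54
```

View pics/w11c.png

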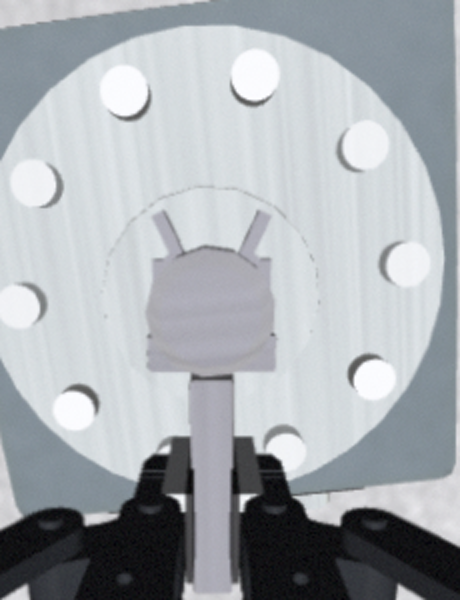

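The legs have closed around the core, and the hard stop gave Fx ≈ −5 N after 0.6 mm of extra command. I relieve the push, lower the clip onto the groove floor and release.

carry_out:
  series: "-0.0006 0 0 0 0 0 1; -0.001 0 0.0005 0 0 0 1; -0.001 0 0.001 0 0 0 1; -0.001 0 0.001 0 0 0 1"
  newtons: 40

```text
t: 17.17
ee_pos: [559.8, -171.1, 90.7]
ee_rot: [3.141, -0.0, -0.0]
force: [-1.3, -0.2, 0.6]
finger_gap: 8.6
```

```bash
python3 - <<'E'
from h import *
st()
E
```

```text
t 17.17 pos [ 559.82 -171.08   90.7 ] rot [ 3.1415e+00 -4.0000e-04 -0.0000e+00] F [-1.35 -0.2   0.61] M [-0.054  0.24   0.019] gap 8.6
```

Force is near zero. I open slowly in place.

carry_out:
  series: "0 0 0 0 0 0 0.7; 0 0 0 0 0 0 0.6; 0 0 0 0 0 0 0.4; 0 0 0 0 0 0 0; 0 0 0 0 0 0 -0.3; 0 0 0 0 0 0 -0.3; 0 0 0 0 0 0 -0.3; 0 0 0 0 0 0 -0.3"

```text
t: 17.83
ee_pos: [559.7, -171.1, 90.7]
ee_rot: [3.142, -0.0, -0.0]
force: [-0.7, -0.7, -0.8]
finger_gap: 55.6
```

```bash
python3 look.py wrist w12 100 0 412 300 1.9;python3 - <<'E'
from h import *
st()
E
```

```text
t 17.83 pos [ 559.69 -171.07   90.73] rot [ 3.1415e+00 -1.0000e-04 -0.0000e+00] F [-0.67 -0.68 -0.75] M [-0.005  0.052  0.048] gap 55.58
t 17.88 pos [ 559.69 -171.08   90.73] rot [ 3.1415e+00 -1.0000e-04 -0.0000e+00] F [ 0.37 -0.25  0.53] M [0.006 0.026 0.034] gap 55.54
```

View pics/w12c.png

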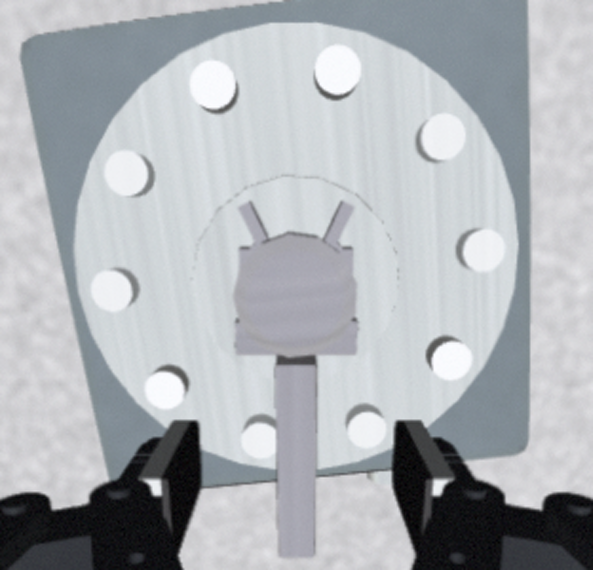

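The clip stays in the groove with the pads clear of the stem on both sides. I retreat straight up.

carry_out:
  series: "0 0 -0.01 0 0 0 -0.3; 0 0 -0.03 0 0 0 -0.3; 0 0 -0.06 0 0 0 -0.3; 0 0 -0.09 0 0 0 -0.3; 0 0 -0.09 0 0 0 -0.3; 0 0 -0.09 0 0 0 -0.3; 0 0 -0.09 0 0 0 -0.3"

```text
t: 18.47
ee_pos: [559.5, -171.1, 180.8]
ee_rot: [3.141, -0.0, -0.0]
force: [0.2, -0.6, 0.5]
finger_gap: 55.3
```

```bash
python3 look.py wrist w13 130 0 382 300 2; python3 look.py side d13 225 110 355 215 4; python3 look.py scene s13; python3 - <<'E'
import cv2,numpy as np
a=cv2.imread('pics/w13c.png');b=cv2.imread('pics/d13c.png');b=cv2.resize(b,(504,407))
cv2.imwrite('pics/m13.png',cv2.resize(np.hstack([a[:407],b[:407,:]]),(800,323)))
E
```

```text
t 18.47 pos [ 559.5  -171.07  180.79] rot [ 3.1413e+00 -1.0000e-04 -0.0000e+00] F [ 0.18 -0.61  0.5 ] M [ 0.015 -0.003 -0.04 ] gap 55.28
t 18.52 pos [ 559.17 -170.99  180.1 ] rot [-3.1414e+00  1.1000e-03  0.0000e+00] F [ 0.06 -0.62 -0.51] M [ 0.065  0.011 -0.003] gap 55.97
t 18.57 pos [ 559.03 -171.01  179.76] rot [-3.1412e+00  1.6000e-03 -1.0000e-04] F [-0.26 -0.15 -0.32] M [ 0.037 -0.05   0.002] gap 55.48
```

View pics/w13c.png

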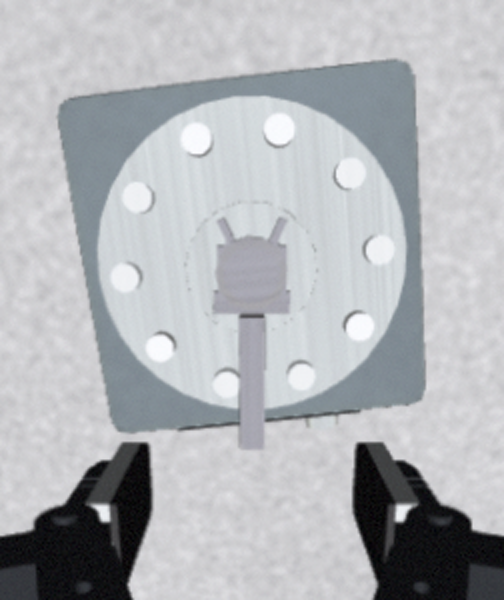

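View pics/d13c.png

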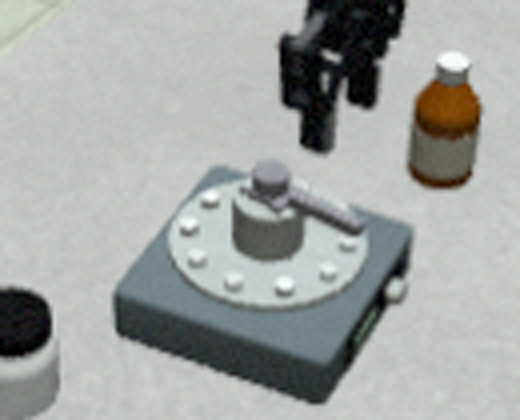

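View pics/s13.png

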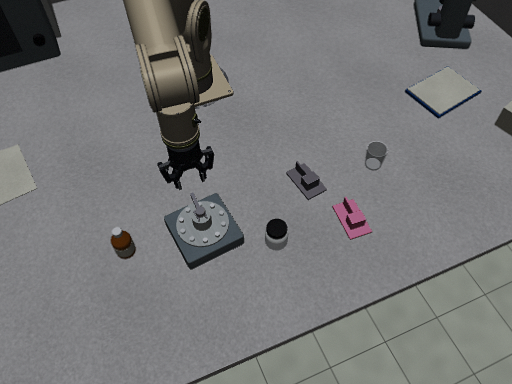

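The clip sits on the hub, the stand is empty, and the jar (277,231), reagent (122,243) and beaker (375,154) are unmoved. One numeric check of position and tilt follows.

```bash
python3 - <<'E'
from h import *
from scipy.optimize import least_squares
v=np.load('pics/w13.npy');c=cam('wrist',dict(ee_pos=v[:3],ee_rot=v[3:]))
f=lambda x,y:(130+x/2,y/2)
pts=[((-17,15,5),(213,313)),((-17,-15,5),(290,314)),((-73,5,12),(239,448)),((-73,-5,12),(264,448)),((-17,5,12),(239,319)),((-17,-5,12),(267,319)),((20,12,5),(221,219)),((20,-12,5),(283,220))]
M=np.array([p[0] for p in pts],float);Q=np.array([f(*p[1]) for p in pts])
r=least_squares(lambda w:(proj(c,Ro.from_euler('yz',w[2:4]).apply(M)+[w[0],w[1],102.5])-Q).ravel(),[609,-171,0,0])
print('x y pitch yaw',r.x.round(3),r.fun.round(1))
print('head',atz(c,[f(251.5,268)],128).round(1),'hub',atz(c,[f(251.5,202),f(186,268),f(318,268)],102.5).round(1).tolist())
E
```

```text
x y pitch yaw [ 6.08547e+02 -1.70759e+02 -1.00000e-01 -3.00000e-03] [ 0.6  0.7 -0.1  0.3  0.4 -0.1 -0.3 -0.   0.   0.  -1.   0.  -0.3 -0.2
  0.7 -0.6]
head [[ 611.  -170.5  128. ]] hub [[634.2, -170.5, 102.5], [609.2, -144.6, 102.5], [609.2, -196.8, 102.5]]
```

```bash
cat > pf.py <<'E'
from h import *
from scipy.optimize import least_squares
v=np.load('pics/w13.npy');c=cam('wrist',dict(ee_pos=v[:3],ee_rot=v[3:]))
f=lambda x,y:(130+x/2,y/2)
pts=[((-17,15,5),(213,313)),((-17,-15,5),(290,314)),((-73,5,12),(239,448)),((-73,-5,12),(264,448)),((-17,5,12),(239,319)),((-17,-5,12),(267,319)),((20,12,5),(221,219)),((20,-12,5),(283,220))]
M=np.array([p[0] for p in pts],float);Q=np.array([f(*p[1]) for p in pts])
for z in (101,102.5,104):
  for p in (0,-.03,-.07,-.1,-.13):
    r=least_squares(lambda w:(proj(c,Ro.from_euler('yz',[p,w[2]]).apply(M)+[w[0],w[1],z])-Q).ravel(),[609,-171,0])
    print(z,p,r.x[:2].round(1),round((r.fun**2).sum(),2))
E
python3 pf.py
```

```text
101 0 [ 608.3 -170.8] 13.9
101 -0.03 [ 608.3 -170.8] 7.75
101 -0.07 [ 608.3 -170.8] 3.3
101 -0.1 [ 608.3 -170.8] 3.49
101 -0.13 [ 608.3 -170.8] 7.31
102.5 0 [ 608.6 -170.8] 19.36
102.5 -0.03 [ 608.6 -170.8] 11.58
102.5 -0.07 [ 608.6 -170.8] 4.84
102.5 -0.1 [ 608.5 -170.8] 3.2
102.5 -0.13 [ 608.5 -170.8] 5.13
104 0 [ 608.8 -170.8] 26.4
104 -0.03 [ 608.8 -170.8] 16.94
104 -0.07 [ 608.8 -170.8] 7.81
104 -0.1 [ 608.8 -170.8] 4.3
104 -0.13 [ 608.7 -170.8] 4.28
```

The fit suggests the stem sags 0.07–0.1 rad. The groove clearance allows at most 2.5/36 ≈ 0.07, and the limit is 0.12. I take an oblique view to settle it.

carry_out:
  series: "-0.01 -0.04 0 0 0 0 -0.3; -0.02 -0.08 0 0 0 0 -0.3; -0.03 -0.12 0.02 0 0 0 -0.3; -0.03 -0.12 0.05 0 0 0 -0.3; -0.03 -0.12 0.05 0 0 0 -0.3; -0.03 -0.12 0.05 0 0 0 -0.3; -0.03 -0.12 0.05 0 0 0 -0.3; -0.03 -0.12 0.05 0 0 0 -0.3"

```text
t: 19.28
ee_pos: [530.6, -52.3, 131.9]
ee_rot: [3.141, -0.002, -0.002]
force: [0.3, -0.2, -0.2]
finger_gap: 55.5
```

```bash
python3 look.py wrist w14 340 20 512 200 3.3
```

```text
t 19.28 pos [530.64 -52.31 131.95] rot [ 3.1413e+00 -1.7000e-03 -1.9000e-03] F [ 0.35 -0.16 -0.17] M [ 0.051  0.054 -0.055] gap 55.45
```

View pics/w14c.png

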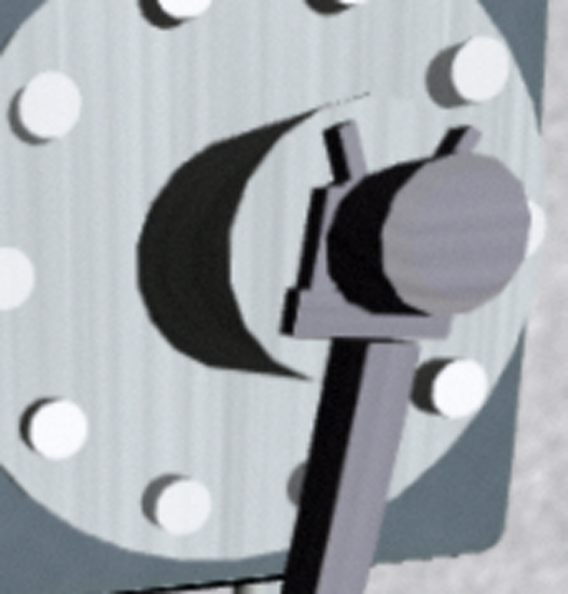

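```bash
python3 - <<'E'
import cv2
a=cv2.imread('pics/w14.png')[100:280,340:500];cv2.imwrite('pics/w14d.png',cv2.resize(cv2.normalize(a,None,0,255,cv2.NORM_MINMAX),None,fx=3.3,fy=3.3,interpolation=2))
E
```

```text
(no output)
```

View pics/w14d.png

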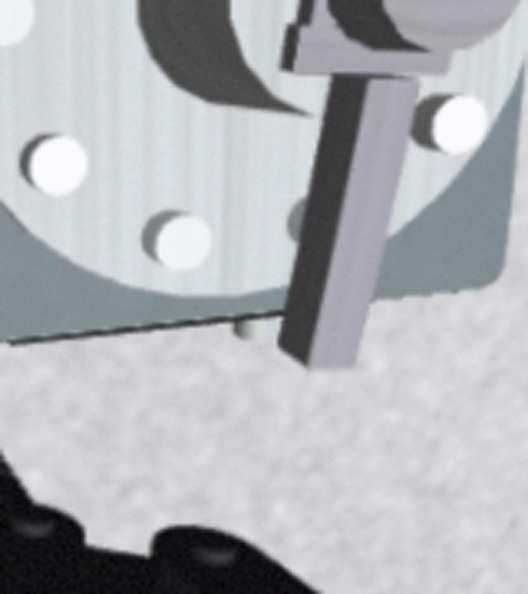

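```bash
python3 - <<'E'
from h import *
from scipy.optimize import least_squares
v=np.load('pics/w14.npy');c=cam('wrist',dict(ee_pos=v[:3],ee_rot=v[3:]))
f=lambda x,y:(340+x/3.3,100+y/3.3)
pts=[((-17,15,5),(296,70)),((-17,-15,5),(447,73)),((-73,5,12),(309,367)),((-73,-5,12),(356,367)),((-17,5,12),(367,78)),((-17,-5,12),(418,80)),((-73,5,0),(278,344)),((-8.4,15,5),(303,26))]
M=np.array([p[0] for p in pts],float);Q=np.array([f(*p[1]) for p in pts])
r=least_squares(lambda w:(proj(c,Ro.from_euler('yz',w[3:5]).apply(M)+w[:3])-Q).ravel(),[609,-171,102,0,0])
print('free',r.x.round(3),(r.fun**2).sum().round(2))
for p in (0,-.03,-.05,-.07,-.1,-.13):
  r=least_squares(lambda w:(proj(c,Ro.from_euler('yz',[p,w[3]]).apply(M)+w[:3])-Q).ravel(),[609,-171,102,0])
  print(p,r.x.round(3),(r.fun**2).sum().round(2))
E
```

```text
free [ 6.08999e+02 -1.72804e+02  1.01255e+02 -5.80000e-02 -1.00000e-03] 5.91
0 [ 6.08453e+02 -1.75493e+02  9.71570e+01 -3.60000e-02] 10.22
-0.03 [ 6.08746e+02 -1.74155e+02  9.92030e+01 -1.80000e-02] 6.94
-0.05 [ 6.08929e+02 -1.73198e+02  1.00658e+02 -6.00000e-03] 6.0
-0.07 [ 6.09102e+02 -1.72191e+02  1.02183e+02  6.00000e-03] 6.11
-0.1 [ 6.09344e+02 -1.70592e+02  1.04598e+02  2.40000e-02] 8.45
-0.13 [ 6.09563e+02 -1.68891e+02  1.07157e+02  4.20000e-02] 13.68
```

The tilt is ≈ 0.06 rad, in line with the mechanical limit of 0.07 and below 0.12. The origin is at (609, −171 to −173, ~102) by this oblique fit and (608.5, −170.8) from above, against a spindle at (609.3, −170.5). The robot is clear, so I hand in.

```bash
python3 - <<'E'
from h import *
s=st();print(abs(s['joint_velocities']).max());print(workorder.close_job())
E
```

```text
t 19.33 pos [530.63 -52.17 131.97] rot [ 3.1412e+00 -1.9000e-03 -1.8000e-03] F [-0.63  0.35  0.64] M [-0.008 -0.041 -0.003] gap 55.3
0.006388507988441664
the job is handed in; nothing more can be done
None
```

The clip is in the spindle groove and released, and I handed the job in at about 19.3 s. No verdict was reported.

**What I did**
- I took the clip from the grey stand; the pink look-alike was not touched.
- Touching the hub top with the leg tips gave contact at TCP z ≈ 90.4 mm, which puts the hub top at about 102–103 mm.
- I set the clip about 1.2 mm above that and pushed it in along +x in small steps. The push peaked at about 5.4 N, fell off as the throat passed, and met the hard stop at about 5 N.
- I then took off the load, lowered the clip to the groove floor, opened the fingers and backed away.

**Last checks**
- **Seat:** from above, the clip's seat is at (608.5, −170.8) against the spindle at about (609.3, −170.5), within 1 mm. The pictures show the legs closed behind the core.
- **Forces:** the highest reading at the end of any move was about 5.4 N; readings within a move were not seen.
- **Bystanders:** the jar, reagent bottle and beaker look unmoved in the last scene picture.
- **Robot:** it is clear of everything and at rest.

**Where the checks disagreed**
- **Tilt:** the stem sags slightly. The top-view fit gave 0.07–0.10 rad and the oblique view 0.06 rad. The groove clearance allows about 0.07, and the limit is 0.12.
- **Sideways position:** the oblique fit put the clip at y = −172.8, 2 mm from the top-view value and 2.3 mm from the spindle, which would be outside the 2 mm limit. Sideways position and height trade off in that view, so I relied on the view from above.

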